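Free the scarf ring from the back of a crowded hook

TASK

The copper scarf ring hangs at the back of the crowded tilting hook, behind the hand mirror and the comb: move the mirror, then the comb, one after the other, to the spare hook, so that the larger mirror hangs behind (nearer the panel) and the comb in front. Then press the tilting hook's black thumb lever down so that the ring slides off into the green bowl below; the ring is freshly polished, so do not touch it with the gripper. Do not drop anything, and leave the bowl and the other things on the dresser where they are.

Things in the scene. Friction and masses are not known exactly. Their poses are not given: they have to be found in the camera images.
- crowded_hook: Brass tilting hook. Origin: on the panel's face, 200 above the dresser; -x out of the panel to the robot, y along it, z up. Flat arm (10 wide in y, 6 thick, no lip) from 12 out of the panel to its tip 141 out, rising 0.1 rad: upper face 3 above the origin at its start, 16 at the tip. On it hang ring (about 50 out), comb (90), mirror (118). Black lever on its +y side
- tilt_arm (a joint): Tilt of the crowded hook's arm, rad: 0 normal (a spring holds it at this stop, things hanging), grows as it folds tip-down, to 1.35. Pivot axis along hook y, 12 out of the panel, at the hook origin's height. Needs 0.27 Nm at 0, 0.35 Nm at 1.35; springs back up when let go. Pressed nearly fully (over 1.1) and held a second, the ring slides off into the bowl
- lever_pad (a point): Point on the upper face of the black thumb lever (flat pad 26 wide in y, 62 long, 4 thick), 45 from the pivot axis along it, mid-width. The lever lies 55 to the arm's +y side and turns with it: at joint 0 it rises outwards from the pivot at 0.75 rad, at 1.35 it points 0.6 rad below level. Pressing it straight down tilts the hook
- rail: Low upright pine hook panel, fixed: a board 500 wide, 18 thick, from 150 to 214 high, on a post at each end, open below. Origin: on the dresser under the face towards the robot, mid-width; axes as the hooks. Three hook places 150 apart along it: crowded hook, spare hook and an empty one (nothing sticks out), in any order
- spare_hook: Rigid brass hook on the same panel, empty at first. Origin and axes as for the crowded hook, same arm (12 to 141 out, 10 wide, 6 thick, upper face 3 to 16 above the origin), but it does not tilt and has no lever
- mirror: Blue round hand mirror, 80 g, foremost on the crowded hook. Origin: mid underside of the loop's top bar, where it rests on a hook; z up, y along the width, -x to the robot. Rectangular loop on top: outside 42 wide x 42 high, opening 30 x 30, 8 thick, from 6 above the origin to 36 below. Below it a disc of 84 diameter, 8 thick, centred 76 below the origin (lowest point 118 below).
- comb: Dark wooden comb, 40 g, second on the crowded hook. Origin: mid underside of the loop's top bar, where it rests on a hook; z up, y along the width, -x to the robot. Rectangular loop on top: outside 42 wide x 42 high, opening 30 x 30, 8 thick, from 6 above the origin to 36 below. Below it a body 52 wide, 8 thick, down to 88 below the origin.
- scarf_ring: Copper-coloured ring, 48 outside and 34 inside diameter, 7 thick, 35 g, rearmost on the crowded hook. Origin: its centre; x along its axis. Not to be touched with the gripper.
- bowl: Green silicone bowl, mouth 140 diameter, 50 high, loose, standing under the crowded hook. Origin: centre of its underside.
- ring_dish: White porcelain ring dish, 80 diameter, 22 high, on the tray to the robot's right. Bystander. Origin: underside centre.
- lidded_box: Small ceramic lidded box, 56 diameter, 48 high, on the tray. Bystander. Origin: underside centre.
- tweezers: Steel tweezers, 121 long, 6 thick, on the tray. Bystander. Origin: underside near the middle.
- fallen_hook: Fallen brass hook lying on the tray, 50 x 30 x 38. Bystander. Origin: underside centre.
- lotion: Amber lotion bottle, 56 diameter, 150 high, on the robot's left. Bystander. Origin: underside centre.
- cream_jar: White cream jar, 64 diameter, 50 high, on the robot's left. Bystander. Origin: underside centre.
There are look-alikes about, which are no part of the job. Several things have the shape of the comb; the one meant has the colours described above.

How it is judged:
By the outcome, as a careful person would: the job done as asked, in the order asked, and still so for the second after the job is handed in, with the robot touching nothing.
It also fails if it takes over 64 s, if anything falls off the work surface, if the arm or the gripper's body presses on something with over 40 N, if the wrist force passes 120 N, or if a joint passes its speed limit or range.

ROBOT

A 6-joint arm with a two-finger parallel gripper is mounted at the origin on the work surface. World frame = base frame: x ahead of the robot, y to its left, z up, the work surface at z = 0. Lengths are in m, angles in rad, forces in N, time in s.
With the tool pointing down it reaches from about 0.4 to 0.825 m from the base axis. Payload 7 kg.
Tool frame: the origin (TCP) lies midway between the tips of the shut fingers; the grasp point (between the pads) lies 19 mm behind it (r.hold_point_z is the distance from the TCP to the grasp point, in m); z points along the fingers, y is the line along which they close (so a half turn about z gives the same grasp; the last joint's range is limited). The gripper opens to 88 mm and grips with 3 to 60 N. Pads are 19 mm wide; open, the fingers measure 130 mm over their backs; the gripper's body (78 mm by 193 mm) begins 47 mm behind the grasp point.
Start: joints at [-0.912, 0.359, 0.012, 0, -1.224, -0.288], TCP at [0.245, -0.629, 0.227] pointing down, gripper open.
Joint ranges: [-3.07, 3.07], [-1.43, 2.12], [-1.02, 1.25], [-3.03, 1.67], [-3.05, -0], [-3.03, 3.03]. Speed limits (rad/s): [2.39, 2.39, 3.01, 3.14, 3.14, 3.14].

INTERFACE

Orientations are given as a unit quaternion [x, y, z, w].
In Python, from bench import telemetry, optics, close_job, r gives the robot as it stands. The module is installed in compiled form; this text tells all that it offers.
- The arm moves only by the tool apply_moves, never from a script. Its argument "rows" is a list of rows, each a list of 3 entries, a list of its own where there are three numbers: the shift along the tool's x, y, z in parts of the range, where 1.0 means 750 mm, then the turn, a rotation vector about the tool's x, y, z in a scale on which 1.0 is 180 degrees, then the finger opening in mm, from 0 to 87.6. In form: [[[tx, ty, tz], [wx, wy, wz], jaw], ...]. A call has exactly 10 rows; each row is the pose to reach, as a shift and turn from the pose commanded when the call began, along the tool's axes at that moment; what a row does not reach only later rows make up. A row lasts 1/12 s, in which the tool goes at most 41.7 mm and 7.16 degrees, less where a joint would pass 70% of its speed; a pose out of reach is approached as far as the arm can. A shift or turn number past 1, either way, is cut back to 1. A call with a gripper value outside its range is refused whole. The fingers move at their own pace and stop on an object; the grip force is fixed at half the most. Time passes only in rows, so rows that repeat a pose let the fingers close, or fill a call up. It gives the time, the measured TCP pose, the force, the opening and the grip force at its end, in the units of the state.
- telemetry.sense(): the state, without advancing time (a new reading comes with each control period).
- optics.get_image(name): name is "scene" or "top" or "wrist"; returns a dict with "color" (400x640x3 uint8, red, green, blue), "fx", "fy", "cx", "cy" (pixels), "pose" (4x4, takes a point from camera to world coordinates). Camera axes: x right, y down, z forward; pixel columns grow to the right and rows downward; lengths in m; the calibration is good to about 2 mm. A picture is of the moment at which its call begins. There is no depth.
- close_job(): hands the job in; it is judged then, once.
Trained networks look in a picture, given as the dict that the camera call returned (one of the last four; its "shot" number tells which), for a name from the list of things; names that differ only in an ending like _2 or _b are one class to them, and where a whole thing is asked for, a point or a joint stands for the part that bears it (a point fixed in the world has none). Each returns a list of dicts, best first, with "p" (0 to 1); they miss things now and then, are a little off and sometimes report something else, mostly with a low value. They report only what shows in the picture. A call takes as long as a camera call. They do not tell look-alikes from the thing itself.
- optics.recognise(name, picture): "bbox" ([centre column, centre row, width, height] in pixels, round what is visible of it).
- optics.silhouettes(name, picture): "region" (400x640 bool, what is visible of it) and "bbox" ([centre column, centre row, width, height] in pixels, round what is visible of it).
- optics.place_of(name, picture): "uv" ([column, row] in pixels: a listed point, or the origin of a listed thing).
The state is a dict: "time": time; "joints": joint angles; "joint_vel": joint speeds; "effort": joint torques, N m; "eef_pos": TCP position; "orientation": TCP orientation; "force": force on the tool from outside, world axes, zero at the start; "torque": the same for the moment, N m; "width": opening from 0.0 (shut) to 1.0 (fully open); "grasp_force": force on a finger pad.
Only numpy, scipy, OpenCV 4.12 (cv2) and the standard library are available. Lean on these libraries where they do the work, as an engineer would, in place of code of your own. Each camera call takes 0.05 s, during which the arm holds its last target. There are 200 camera calls.

## Working session

There is one attempt and no reset: what is moved stays moved. The work goes in short steps, Python scripts to look and compute and a tool call to move; the robot and the scene stay as the last step left them, time stands still between calls to the robot, and variables do not carry over. Pictures are saved under pics/ and viewed, at most 10 in all, crops included, and the job is handed in when it is done.

Besides the shell and the picture viewer there is one more tool, called after "Emit:" as name([rows], argument=value, ...), one row to a line, values as JSON. apply_moves: Moves the arm, as the interface text tells. Its arguments: {"type":"object","properties":{"rows":{"type":"array"}},"required":["rows"]}

```bash
mkdir -p pics; python3 - <<'E'
from bench import telemetry, optics, r
import cv2, numpy as np
print(telemetry.sense(), r.hold_point_z)
for n in ["scene","top"]:
    p=optics.get_image(n); cv2.imwrite(f"pics/{n}0.png",p["color"][...,::-1])
    print(n,p["fx"],p["cx"],p["cy"],np.round(p["pose"],3).tolist())
    for k in ["crowded_hook","spare_hook","rail","lever_pad","mirror","comb","scarf_ring","bowl"]:
        print(k,[(np.round(d["uv"],1).tolist(),round(d["p"],2)) for d in optics.place_of(k,p)][:4])
E
```

```text
{'time': 0.0, 'joints': array([-9.11933970e-01,  3.59364001e-01,  1.10642592e-02, -3.33015295e-04,
       -1.22406833e+00, -2.88131731e-01]), 'joint_vel': array([-0.00263685,  0.00076626,  0.0005703 , -0.00044413,  0.00087881,
        0.00080034]), 'effort': array([-3.02228966e-05, -5.82711232e+01,  2.93046767e+01,  6.99704379e+00,
        6.85980282e-03, -1.22556180e-04]), 'eef_pos': array([ 0.24437099, -0.62870296,  0.22564291]), 'orientation': array([-1.84249806e-01,  9.82879121e-01,  7.70800241e-04, -2.19029597e-04]), 'force': array([-0.46755865, -0.75694383, -0.03168083]), 'torque': array([-1.38435280e-02,  9.38020310e-05, -1.84814758e-02]), 'grasp_force': 0.0, 'width': 1.0017615409203668} 0.0188
scene 377.3718909424448 321.0478514519136 198.6739346139676 [[0.189, 0.727, -0.66, 1.255], [0.982, -0.15, 0.116, -0.14], [-0.014, -0.67, -0.742, 0.928], [0.0, 0.0, 0.0, 1.0]]
crowded_hook [([354.7, 201.9], 0.81), ([439.1, 184.0], 0.69)]
spare_hook [([411.2, 193.5], 0.44)]
rail []
lever_pad [([371.3, 175.8], 0.74)]
mirror [([342.9, 164.0], 0.81), ([173.2, 211.7], 0.3)]
comb [([350.8, 173.0], 0.71), ([348.9, 253.5], 0.6)]
scarf_ring [([349.0, 189.5], 0.6)]
bowl [([347.8, 218.7], 0.56)]
top 509.5101628094894 321.8025974425223 205.91789956276637 [[-0.059, -0.978, 0.199, 0.26], [-0.998, 0.058, -0.008, -0.009], [-0.003, -0.199, -0.98, 1.554], [0.0, 0.0, 0.0, 1.0]]
crowded_hook [([288.0, 169.7], 0.61)]
spare_hook [([236.3, 173.4], 0.74)]
rail []
lever_pad [([272.9, 186.9], 0.58)]
mirror [([290.8, 209.5], 0.55), ([271.1, 187.4], 0.53), ([296.9, 218.0], 0.23)]
comb [([292.0, 205.0], 0.59), ([298.6, 161.0], 0.41)]
scarf_ring [([290.0, 189.9], 0.58)]
bowl [([294.5, 221.0], 0.89)]
```

```bash
python3 - <<'E'
import cv2, numpy as np
a=cv2.imread("pics/scene0.png");b=cv2.imread("pics/top0.png")
cv2.imwrite("pics/both.png",np.hstack([cv2.resize(a[100:320,240:540],(800,587))]))
cv2.imwrite("pics/t1.png",cv2.resize(b[110:310,160:427],(800,600)))
E
```

```text
(no output)
```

View pics/both.png

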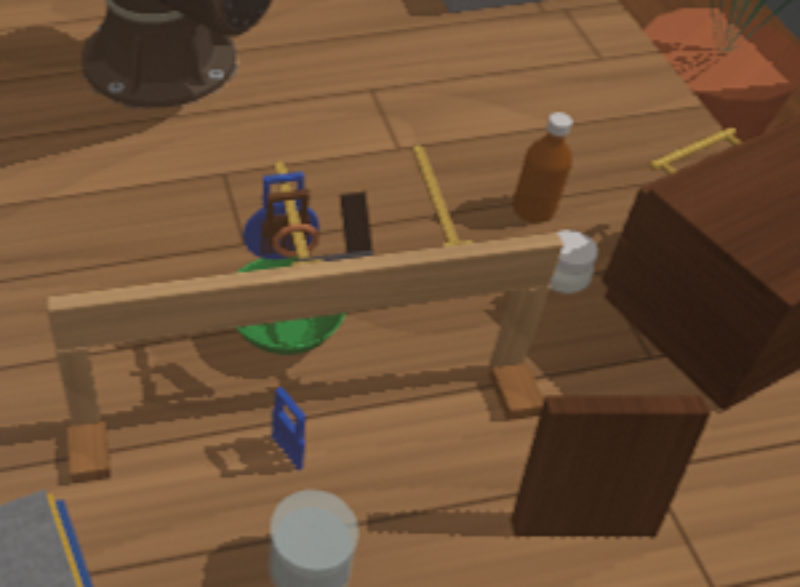

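View pics/t1.png

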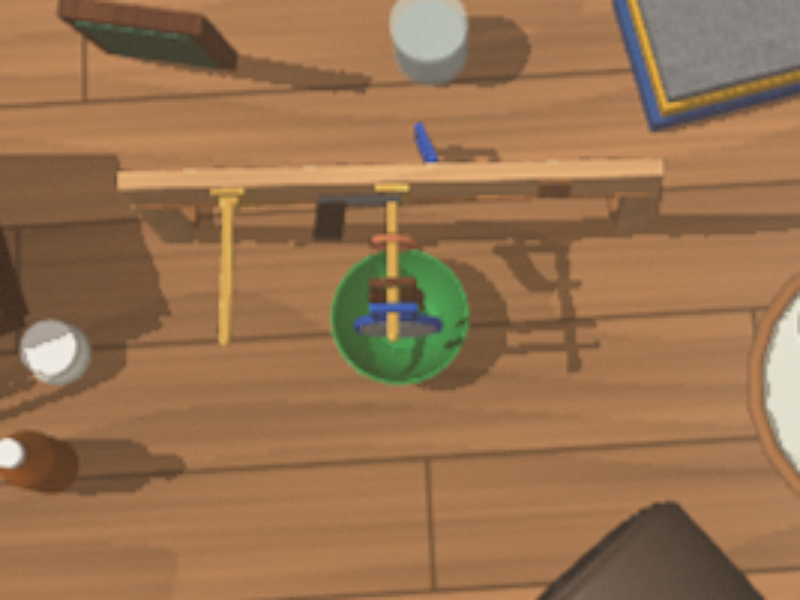

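View pics/scene0.png

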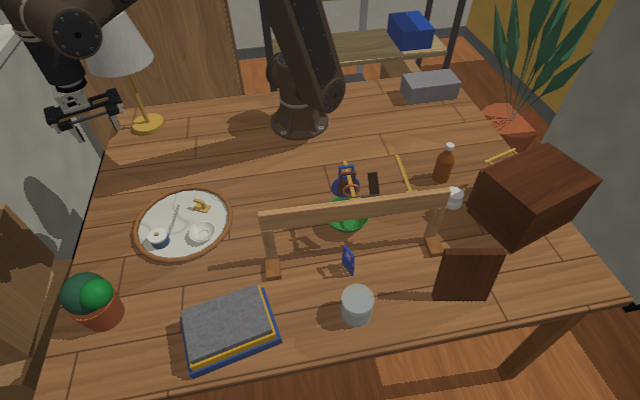

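The top crop shows the spare hook's arm from (226,195) to (224,343), with its plate on the panel. The crowded hook's arm runs from (392,190) to (393,340). The mirror is at about (393,310), the brown comb at (393,285), the ring at (393,240) and the black lever at (328,220).

Could be mistaken for the targets:
- Blue comb-shaped thing behind the panel, scene pixel (348,260).
- Wooden dark boards, scene (470,275) and (535,195). These are not combs.
- Real comb: dark brown, scene (350,173), on the hook between the mirror and the ring. This is my choice, and the two crops confirm it.

```bash
cat >h.py <<'E'
import numpy as np
from bench import telemetry, optics, r
from scipy.spatial.transform import Rotation as R
def ray(p,uv):
    d=p["pose"][:3,:3]@[(uv[0]-p["cx"])/p["fx"],(uv[1]-p["cy"])/p["fy"],1]; return p["pose"][:3,3],d
def atz(p,uv,z):
    o,d=ray(p,uv); return o+d*(z-o[2])/d[2]
def tri(*pu):
    A=np.zeros((3,3));b=np.zeros(3)
    for p,uv in pu:
        o,d=ray(p,uv); d=d/np.linalg.norm(d); M=np.eye(3)-np.outer(d,d); A+=M;b+=M@o
    return np.linalg.solve(A,b)
E
python3 - <<'E'
from h import *
t=optics.get_image("top");s=optics.get_image("scene")
T=lambda u,v:(160+(u+.5)/2.996-.5,110+(v+.5)/3-.5)
S=lambda u,v:(240+(u+.5)/2.667-.5,100+(v+.5)/2.667-.5)
np.set_printoptions(precision=4,suppress=True)
for n,uv,z in [("panL",T(118,188),.214),("panR",T(662,178),.214),("sp tip",T(224,344),.216),("sp base",T(228,195),.203),("cr tip",T(393,340),.216),("cr base",T(392,190),.203),("mir bar",T(394,308),.219),("comb bar",T(394,284),.217),("lever",T(329,221),.231)]:
    print(n,atz(t,uv,z))
print("sp tip S",atz(s,S(420,148),.216),"cr tip S",atz(s,S(280,165),.216), "mir top S",atz(s,S(284,175),.221))
print("S panel", atz(s,S(558,235),.214),atz(s,S(50,297),.214))
for n in ["crowded_hook","spare_hook","mirror","comb","scarf_ring","lever_pad"]:
    a=optics.place_of(n,t);b=optics.place_of(n,s)
    if a and b: print(n,tri((t,a[0]["uv"]),(s,b[0]["uv"])))
E
```

```text
panL [0.6446 0.3083 0.214 ]
panR [ 0.6245 -0.1859  0.214 ]
sp tip [0.4951 0.2153 0.216 ]
sp base [0.6351 0.2104 0.203 ]
cr tip [0.4898 0.0651 0.216 ]
cr base [0.6309 0.0603 0.203 ]
mir bar [0.518  0.0627 0.219 ]
comb bar [0.5402 0.0618 0.217 ]
lever [0.598  0.1164 0.231 ]
sp tip S [0.5035 0.2133 0.216 ] cr tip S [0.499  0.0622 0.216 ] mir top S [0.52   0.0613 0.221 ]
S panel [0.6506 0.3044 0.214 ] [ 0.6299 -0.1884  0.214 ]
crowded_hook [0.642  0.0599 0.1985]
spare_hook [0.636  0.2119 0.1895]
mirror [0.5274 0.0552 0.2246]
comb [0.7012 0.0364 0.0756]
scarf_ring [0.5554 0.0648 0.15  ]
lever_pad [0.588  0.1134 0.2316]
```

The rows are not in the units I measure in: shifts go in shares of 750 mm and turns go in shares of 180 degrees. I convert before sending: 266 mm / 750 = 0.3547, -245 mm / 750 = -0.3267, 0.411 rad / 3.1416 = 0.1308.

Emit:
apply_moves([
  [[-0.0267, 0.0293, -0.02], [0, 0, 0.0159], 80],
  [[-0.06, 0.0653, -0.04], [0, 0, 0.0318], 80],
  [[-0.0933, 0.1013, -0.06], [0, 0, 0.0477], 80],
  [[-0.1267, 0.1373, -0.08], [0, 0, 0.0637], 80],
  [[-0.16, 0.1733, -0.0933], [0, 0, 0.0796], 80],
  [[-0.1933, 0.2107, -0.1067], [0, 0, 0.0955], 80],
  [[-0.2267, 0.2467, -0.1107], [0, 0, 0.105], 80],
  [[-0.26, 0.2827, -0.1107], [0, 0, 0.1146], 80],
  [[-0.2933, 0.3187, -0.1107], [0, 0, 0.1241], 80],
  [[-0.3267, 0.3547, -0.1107], [0, 0, 0.1308], 80],
])

```text
time: 2.43
eef_pos: [0.3767, -0.2908, 0.31]
orientation: [0.021, 1.0, -0.0, 0.001]
force: [1.0, 0.1, 0.1]
width: 0.911
grasp_force: 0.0
```

```bash
cat >>h.py <<'E'
C=np.array([.635,.0588,.2]);S=np.array([.641,.209,.2]);th=-.0406
ex=np.array([np.cos(th),np.sin(th),0]);ey=np.array([-ex[1],ex[0],0])
Rd=np.column_stack([-ex,ey,[0,0,-1]])
def hook(H,out,y,z): return H-ex*out+ey*y+np.array([0,0,z])
def state():
    s=telemetry.sense();print("t",round(s["time"],2),"pos",np.round(s["eef_pos"],4),"F",np.round(s["force"],1),"w",round(s["width"]*88,1),"g",round(s["grasp_force"],1));return s
def go(target):
    s=state();Q=R.from_quat(s["orientation"])
    print("shift",np.round(Q.inv().apply(target-s["eef_pos"])*1e3,1),"turn",np.round((Q.inv()*R.from_matrix(Rd)).as_rotvec(),3))
E
python3 -c "
from h import *
go(hook(C,118,0,0)*0+hook(C,.118,0,.11))"
```

```text
t 2.43 pos [ 0.3767 -0.2908  0.31  ] F [1.  0.1 0.1] w 80.1 g 0.0
shift [-1.254e+02  3.599e+02  1.000e-01] turn [-0.     0.001 -0.001]
```

To row units: 358 mm / 750 = 0.4773, -125 mm / 750 = -0.1667.

Emit:
apply_moves([
  [[-0.0173, 0.0507, 0], [0, 0, 0], 70],
  [[-0.0347, 0.1013, 0], [0, 0, 0], 70],
  [[-0.052, 0.152, 0], [0, 0, 0], 70],
  [[-0.0693, 0.2027, 0], [0, 0, 0], 70],
  [[-0.0867, 0.2533, 0], [0, 0, 0], 70],
  [[-0.104, 0.304, 0], [0, 0, 0], 70],
  [[-0.1213, 0.3547, 0], [0, 0, 0], 70],
  [[-0.1387, 0.4053, 0], [0, 0, 0], 70],
  [[-0.156, 0.448, 0], [0, 0, 0], 70],
  [[-0.1667, 0.4773, 0], [0, 0, 0], 70],
])

```text
time: 3.27
eef_pos: [0.5166, 0.0632, 0.3096]
orientation: [0.019, 1.0, 0.0, 0.0]
force: [-0.2, -1.2, 0.2]
width: 0.8
grasp_force: 0.0
```

```bash
python3 - <<'E'
from h import *
import cv2
go(hook(C,.118,0,.11))
p=optics.get_image("wrist"); im=p["color"][...,::-1].copy()
print(p["fx"],np.round(p["pose"],3).tolist())
def px(X):
    q=np.linalg.inv(p["pose"])@[*X,1]; return int(p["fx"]*q[0]/q[2]+p["cx"]),int(p["fy"]*q[1]/q[2]+p["cy"])
for H,c in [(C,(0,0,255)),(S,(255,0,255))]:
    for o in (.012,.141):
        cv2.drawMarker(im,px(hook(H,o,0,.003+(o-.012)*.1)),c,0,10,1)
cv2.drawMarker(im,px(hook(C,.118,0,.0195)),(0,255,255),0,10,1)
cv2.drawMarker(im,px(hook(C,.09,0,.0165)),(0,255,255),0,10,1)
cv2.drawMarker(im,px(hook(C,.045,.055,.033)),(255,255,0),0,10,1)
cv2.imwrite("pics/w1.png",im)
E
```

```text
t 3.27 pos [0.5166 0.0632 0.3096] F [-0.2 -1.2  0.2] w 70.4 g 0.0
shift [-0.4  0.4 -0.4] turn [0.    0.    0.002]
285.22696954046864 [[0.039, 0.955, 0.293, 0.439], [0.999, -0.037, -0.012, 0.067], [-0.001, 0.294, -0.956, 0.468], [0.0, 0.0, 0.0, 1.0]]
```

View pics/w1.png

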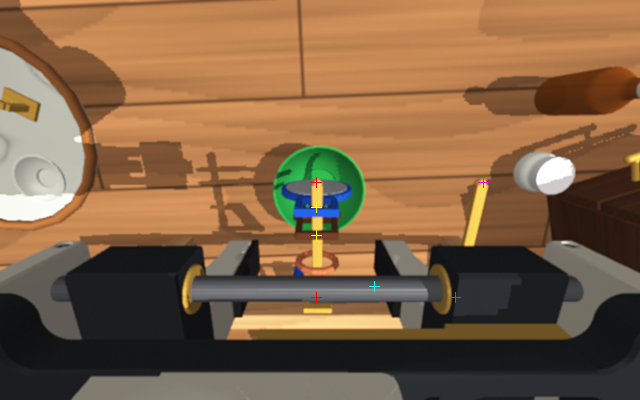

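The wrist view confirms the model. The crowded tip is at (317,183), the mirror bar at (317,212), the comb bar at (317,235) and the spare tip at (483,183), all on or near the projected markers. Descending to grasp the mirror loop.

To row units: 114 mm / 750 = 0.152, 110 mm / 750 = 0.1467.

Emit:
apply_moves([
  [[-0.004, 0, 0.0333], [0, 0, 0], 66],
  [[-0.004, 0, 0.0733], [0, 0, 0], 66],
  [[-0.004, 0, 0.1067], [0, 0, 0], 66],
  [[-0.004, 0, 0.1333], [0, 0, 0], 66],
  [[-0.004, 0, 0.1467], [0, 0, 0], 66],
  [[-0.004, 0, 0.152], [0, 0, 0], 66],
  [[-0.004, 0, 0.152], [0, 0, 0], 50],
  [[-0.004, 0, 0.152], [0, 0, 0], 38],
  [[-0.004, 0, 0.152], [0, 0, 0], 34],
  [[-0.004, 0, 0.152], [0, 0, 0], 34],
])

```text
time: 4.15
eef_pos: [0.5195, 0.0604, 0.1968]
orientation: [0.02, 1.0, 0.0, 0.001]
force: [0.7, 0.4, 0.7]
width: 0.511
grasp_force: 0.2
```

To row units: -11 mm / 750 = -0.0147, -10 mm / 750 = -0.0133.

Emit:
apply_moves([
  [[0, 0, 0], [0, 0, 0], 34],
  [[0, 0, 0], [0, 0, 0], 34],
  [[0, 0, 0], [0, 0, 0], 34],
  [[0, 0, 0], [0, 0, 0], 34],
  [[0, 0, -0.0027], [0, 0, 0], 34],
  [[0, 0, -0.0053], [0, 0, 0], 34],
  [[0, 0, -0.008], [0, 0, 0], 34],
  [[0, 0, -0.0107], [0, 0, 0], 34],
  [[0, 0, -0.0133], [0, 0, 0], 34],
  [[0, 0, -0.0147], [0, 0, 0], 34],
])

```text
time: 4.98
eef_pos: [0.5188, 0.0602, 0.2068]
orientation: [0.02, 1.0, 0.0, 0.0]
force: [-0.2, 0.2, -0.1]
width: 0.473
grasp_force: 30.0
```

```bash
python3 - <<'E'
from h import *
import cv2
state()
a=optics.get_image("scene")["color"][120:270,290:450,::-1]; b=optics.get_image("top")["color"][150:270,220:380,::-1]
w=optics.get_image("wrist")["color"][100:340,160:480,::-1]
cv2.imwrite("pics/m1.png",np.vstack([np.hstack([cv2.resize(a,(320,300)),cv2.resize(w,(400,300))]),np.hstack([cv2.resize(b,(400,300)),np.zeros((300,320,3),np.uint8)])]))
E
```

```text
t 4.98 pos [0.5188 0.0602 0.2068] F [-0.2  0.2 -0.1] w 41.7 g 30.0
```

View pics/m1.png

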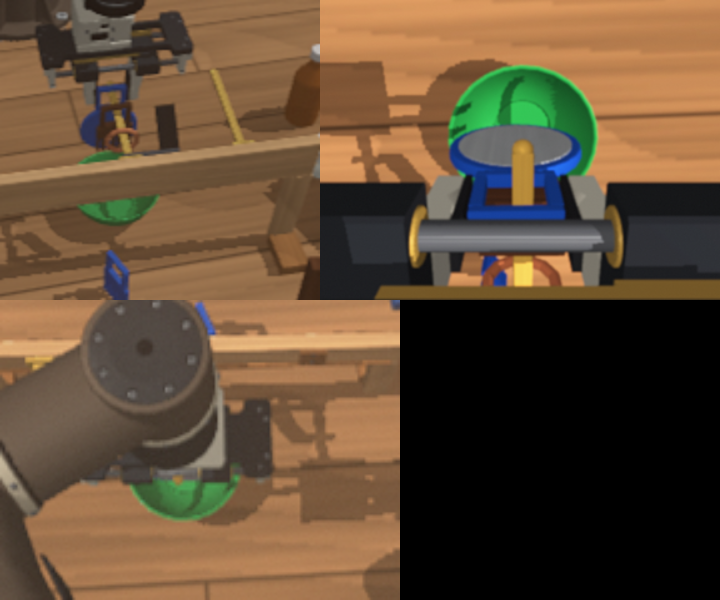

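The mirror is in the gripper (41.7 mm, 30 N) and lifted. The hook arm is centred in its loop and nothing else moved. Drawing it out along the arm.

To row units: 68 mm / 750 = 0.0907, 64 mm / 750 = 0.0853.

Emit:
apply_moves([
  [[0.0067, 0, -0.0013], [0, 0, 0], 34],
  [[0.0187, 0, -0.0027], [0, 0, 0], 34],
  [[0.032, 0, -0.004], [0, 0, 0], 34],
  [[0.0467, 0, -0.0053], [0, 0, 0], 34],
  [[0.0613, 0, -0.0053], [0, 0, 0], 34],
  [[0.0747, 0, -0.0053], [0, 0, 0], 34],
  [[0.0853, 0, -0.0053], [0, 0, 0], 34],
  [[0.0907, 0, -0.0053], [0, 0, 0], 34],
  [[0.0907, 0, -0.0053], [0, 0, 0], 34],
  [[0.0907, 0, -0.0053], [0, 0, 0], 34],
])

```text
time: 5.97
eef_pos: [0.451, 0.0631, 0.2109]
orientation: [0.02, 1.0, 0.0, 0.0]
force: [0.1, -0.4, -0.0]
width: 0.474
grasp_force: 30.0
```

```bash
python3 - <<'E'
from h import *
go(hook(S,.183,0,.010))
E
```

```text
t 5.97 pos [0.451  0.0631 0.2109] F [ 0.1 -0.4 -0. ] w 41.7 g 30.0
shift [ -1.1 153.5   0.9] turn [0.    0.001 0.001]
```

Emit:
apply_moves([
  [[0, 0.016, 0], [0, 0, 0], 34],
  [[0, 0.04, 0], [0, 0, 0], 34],
  [[0, 0.0667, 0], [0, 0, 0], 34],
  [[0, 0.096, 0], [0, 0, 0], 34],
  [[0, 0.1253, 0], [0, 0, 0], 34],
  [[0, 0.152, 0], [0, 0, 0], 34],
  [[0, 0.1747, 0], [0, 0, 0], 34],
  [[0, 0.192, 0], [0, 0, 0], 34],
  [[0, 0.2027, 0], [0, 0, 0], 34],
  [[0, 0.2027, 0], [0, 0, 0], 34],
])

```text
time: 6.8
eef_pos: [0.4572, 0.2162, 0.2102]
orientation: [0.02, 1.0, -0.0, -0.0]
force: [-0.6, -0.7, -0.6]
width: 0.476
grasp_force: 30.0
```

```bash
python3 - <<'E'
from h import *
import cv2
go(hook(S,.183,0,.010))
p=optics.get_image("wrist");w=p["color"][...,::-1].copy()
q=np.linalg.inv(p["pose"])@[*hook(S,.141,0,.016),1];print(p["fx"]*q[:2]/q[2]+[p["cx"],p["cy"]])
a=optics.get_image("scene")["color"][100:220,320:480,::-1]
cv2.imwrite("pics/m2.png",np.vstack([cv2.resize(w[100:325],(640,225)),cv2.resize(a,(640,360),interpolation=2)[:360]]))
E
```

```text
t 6.8 pos [0.4572 0.2162 0.2102] F [-0.6 -0.7 -0.6] w 41.9 g 30.0
shift [-0.9  0.3  0.2] turn [-0.    -0.     0.001]
[316.03460868 317.27796056]
```

View pics/m2.png

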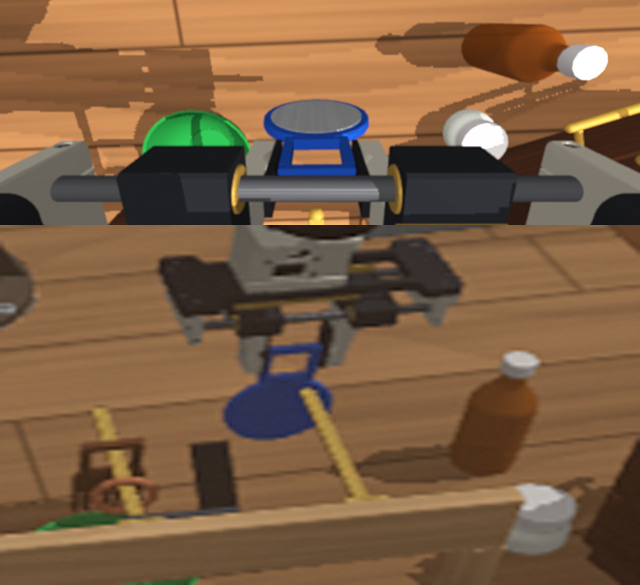

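Seen from the wrist, the spare tip is at (316,315), centred under the loop (316). The scene view shows the mirror held upright in front of the tip. Threading it on.

To row units: -108 mm / 750 = -0.144, -106 mm / 750 = -0.1413.

Emit:
apply_moves([
  [[-0.0107, 0, 0], [0, 0, 0], 34],
  [[-0.0267, 0, 0], [0, 0, 0], 34],
  [[-0.0453, 0, 0], [0, 0, 0], 34],
  [[-0.064, 0, 0.0013], [0, 0, 0], 34],
  [[-0.0827, 0, 0.0027], [0, 0, 0], 34],
  [[-0.1, 0, 0.004], [0, 0, 0], 34],
  [[-0.1173, 0, 0.0053], [0, 0, 0], 34],
  [[-0.132, 0, 0.0067], [0, 0, 0], 34],
  [[-0.1413, 0, 0.008], [0, 0, 0], 34],
  [[-0.144, 0, 0.008], [0, 0, 0], 34],
])

```text
time: 7.73
eef_pos: [0.5659, 0.2102, 0.2037]
orientation: [0.02, 1.0, -0.0, -0.0]
force: [0.5, 0.5, -1.4]
width: 0.473
grasp_force: 30.0
```

To row units: 11 mm / 750 = 0.0147, 10 mm / 750 = 0.0133.

Emit:
apply_moves([
  [[0, 0, 0], [0, 0, 0], 34],
  [[0, 0, 0.0027], [0, 0, 0], 34],
  [[0, 0, 0.0053], [0, 0, 0], 34],
  [[0, 0, 0.008], [0, 0, 0], 34],
  [[0, 0, 0.0107], [0, 0, 0], 34],
  [[0, 0, 0.012], [0, 0, 0], 34],
  [[0, 0, 0.0133], [0, 0, 0], 34],
  [[0, 0, 0.0147], [0, 0, 0], 34],
  [[0, 0, 0.0147], [0, 0, 0], 34],
  [[0, 0, 0.0147], [0, 0, 0], 34],
])

```text
time: 8.57
eef_pos: [0.5649, 0.2104, 0.1935]
orientation: [0.02, 1.0, -0.0, -0.0]
force: [0.5, -0.7, -0.5]
width: 0.476
grasp_force: 30.0
```

```bash
python3 - <<'E'
from h import *
go(hook(S,.075,0,-.0085))
E
```

```text
t 8.57 pos [0.5649 0.2104 0.1935] F [ 0.5 -0.7 -0.5] w 41.9 g 30.0
shift [-1.1  1.7  2. ] turn [-0. -0.  0.]
```

To row units: 2 mm / 750 = 0.0027, 1.5 mm / 750 = 0.002.

Emit:
apply_moves([
  [[0, 0, 0.0007], [0, 0, 0], 34],
  [[0, 0, 0.0013], [0, 0, 0], 34],
  [[0, 0, 0.002], [0, 0, 0], 34],
  [[0, 0, 0.0027], [0, 0, 0], 34],
  [[0, 0, 0.0027], [0, 0, 0], 34],
  [[0, 0, 0.0027], [0, 0, 0], 34],
  [[0, 0, 0.0027], [0, 0, 0], 34],
  [[0, 0, 0.0027], [0, 0, 0], 34],
  [[0, 0, 0.0027], [0, 0, 0], 34],
  [[0, 0, 0.0027], [0, 0, 0], 34],
])

```text
time: 9.4
eef_pos: [0.5651, 0.2105, 0.1925]
orientation: [0.02, 1.0, 0.0, 0.0]
force: [-2.6, -0.5, 5.1]
width: 0.479
grasp_force: 30.0
```

Contact with the hook (5 N). Releasing, then rising.

To row units: -40 mm / 750 = -0.0533, -20 mm / 750 = -0.0267.

Emit:
apply_moves([
  [[0, 0, -0.0007], [0, 0, 0], 36],
  [[0, 0, -0.0009], [0, 0, 0], 42],
  [[0, 0, -0.0009], [0, 0, 0], 46],
  [[0, 0, -0.0009], [0, 0, 0], 52],
  [[0, 0, -0.0009], [0, 0, 0], 60],
  [[0, 0, -0.0009], [0, 0, 0], 64],
  [[0, 0, -0.0009], [0, 0, 0], 64],
  [[0, 0, -0.0067], [0, 0, 0], 64],
  [[0, 0, -0.0267], [0, 0, 0], 64],
  [[0, 0, -0.0533], [0, 0, 0], 64],
])

```text
time: 10.23
eef_pos: [0.564, 0.21, 0.2306]
orientation: [0.02, 1.0, -0.001, -0.001]
force: [0.5, 0.3, 0.0]
width: 0.731
grasp_force: 0.0
```

To row units: -150 mm / 750 = -0.2, -148 mm / 750 = -0.1973.

Emit:
apply_moves([
  [[0, 0, -0.0333], [0, 0, 0], 66],
  [[0.0027, -0.02, -0.06], [0, 0, 0], 66],
  [[0.0027, -0.0427, -0.08], [0, 0, 0], 66],
  [[0.0027, -0.0667, -0.096], [0, 0, 0], 66],
  [[0.0027, -0.096, -0.1], [0, 0, 0], 66],
  [[0.0067, -0.1267, -0.1], [0, 0, 0], 66],
  [[0.0107, -0.156, -0.1], [0, 0, 0], 66],
  [[0.016, -0.1813, -0.1], [0, 0, 0], 66],
  [[0.0187, -0.1973, -0.1], [0, 0, 0], 66],
  [[0.0187, -0.2, -0.1], [0, 0, 0], 66],
])

```text
time: 11.07
eef_pos: [0.5445, 0.0595, 0.3072]
orientation: [0.021, 1.0, 0.0, 0.0]
force: [0.4, 0.8, 0.4]
width: 0.748
grasp_force: 0.0
```

```bash
python3 - <<'E'
from h import *
import cv2
go(hook(C,.09,0,-.007))
p=optics.get_image("wrist"); im=p["color"][...,::-1].copy()
def px(X):
    q=np.linalg.inv(p["pose"])@[*X,1]; return int(p["fx"]*q[0]/q[2]+p["cx"]),int(p["fy"]*q[1]/q[2]+p["cy"])
for X in [hook(C,.141,0,.016),hook(S,.141,0,.016),hook(C,.09,0,.0165),hook(S,.075,0,.0155)]: cv2.drawMarker(im,px(X),(0,0,255),0,8,1);print(px(X))
a=optics.get_image("scene")["color"][100:220,320:480,::-1]
cv2.imwrite("pics/c1.png",np.vstack([im[130:330],cv2.resize(a,(640,400),interpolation=2)[:400]]))
E
```

```text
t 11.07 pos [0.5445 0.0595 0.3072] F [0.4 0.8 0.4] w 65.8 g 0.0
shift [ -0.4   3.  114.2] turn [ 0.     0.001 -0.001]
(319, 151)
(493, 151)
(319, 207)
(480, 222)
```

View pics/c1.png

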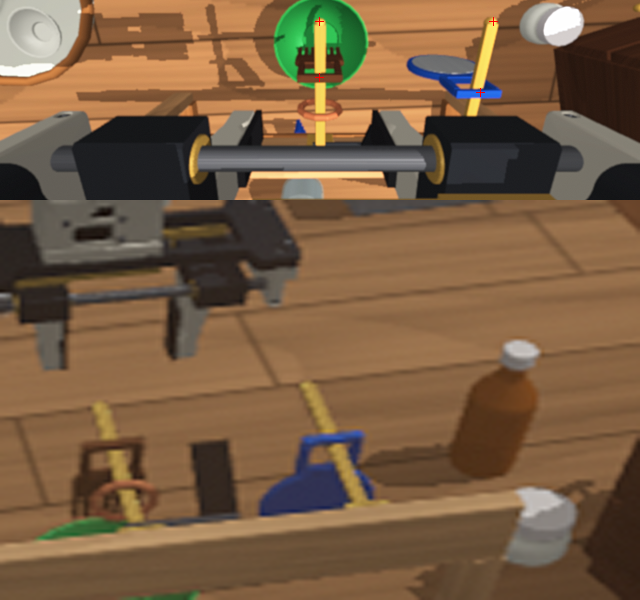

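The mirror hangs on the spare hook, bar on the marker at (480,222) in full-frame pixels. The comb bar is on its marker (319,207), with the ring behind it. Grasping the comb.

To row units: 113 mm / 750 = 0.1507, 109 mm / 750 = 0.1453.

Emit:
apply_moves([
  [[0, 0.0027, 0.0333], [0, 0, 0], 66],
  [[0, 0.0027, 0.0733], [0, 0, 0], 66],
  [[0, 0.0027, 0.1067], [0, 0, 0], 66],
  [[0, 0.0027, 0.1333], [0, 0, 0], 66],
  [[0, 0.0027, 0.1453], [0, 0, 0], 66],
  [[0, 0.0027, 0.1507], [0, 0, 0], 66],
  [[0, 0.0027, 0.1507], [0, 0, 0], 50],
  [[0, 0.0027, 0.1507], [0, 0, 0], 38],
  [[0, 0.0027, 0.1507], [0, 0, 0], 34],
  [[0, 0.0027, 0.1507], [0, 0, 0], 34],
])

```text
time: 12.0
eef_pos: [0.5456, 0.0634, 0.1948]
orientation: [0.02, 1.0, 0.0, 0.001]
force: [-0.9, -0.1, -0.6]
width: 0.51
grasp_force: 0.0
```

To row units: -11 mm / 750 = -0.0147, -10 mm / 750 = -0.0133.

Emit:
apply_moves([
  [[0, 0, 0], [0, 0, 0], 34],
  [[0, 0, 0], [0, 0, 0], 34],
  [[0, 0, 0], [0, 0, 0], 34],
  [[0, 0, 0], [0, 0, 0], 34],
  [[0, 0, -0.0027], [0, 0, 0], 34],
  [[0, 0, -0.0053], [0, 0, 0], 34],
  [[0, 0, -0.008], [0, 0, 0], 34],
  [[0, 0, -0.0107], [0, 0, 0], 34],
  [[0, 0, -0.0133], [0, 0, 0], 34],
  [[0, 0, -0.0147], [0, 0, 0], 34],
])

```text
time: 12.83
eef_pos: [0.545, 0.0631, 0.2048]
orientation: [0.02, 1.0, -0.0, 0.0]
force: [-0.5, 0.8, -0.3]
width: 0.476
grasp_force: 30.0
```

```bash
python3 - <<'E'
from h import *
go(hook(C,.183,0,.010))
E
```

```text
t 12.83 pos [0.545  0.0631 0.2048] F [-0.5  0.8 -0.3] w 41.9 g 30.0
shift [92.9 -0.6 -5.2] turn [-0.  0.  0.]
```

Emit:
apply_moves([
  [[0.008, 0, -0.0013], [0, 0, 0], 34],
  [[0.0213, 0, -0.0027], [0, 0, 0], 34],
  [[0.0373, 0, -0.004], [0, 0, 0], 34],
  [[0.0533, 0, -0.0053], [0, 0, 0], 34],
  [[0.0707, 0, -0.0067], [0, 0, 0], 34],
  [[0.088, 0, -0.008], [0, 0, 0], 34],
  [[0.104, 0, -0.008], [0, 0, 0], 34],
  [[0.116, 0, -0.008], [0, 0, 0], 34],
  [[0.1227, 0, -0.008], [0, 0, 0], 34],
  [[0.1227, 0, -0.008], [0, 0, 0], 34],
])

```text
time: 13.67
eef_pos: [0.452, 0.0669, 0.2109]
orientation: [0.02, 1.0, 0.0, 0.0]
force: [0.7, 0.7, -0.1]
width: 0.472
grasp_force: 30.0
```

To row units: 150 mm / 750 = 0.2, 144 mm / 750 = 0.192.

Emit:
apply_moves([
  [[0, 0.016, 0], [0, 0, 0], 34],
  [[0, 0.04, 0], [0, 0, 0], 34],
  [[0, 0.0667, 0], [0, 0, 0], 34],
  [[0, 0.096, 0], [0, 0, 0], 34],
  [[0, 0.1253, 0], [0, 0, 0], 34],
  [[0, 0.152, 0], [0, 0, 0], 34],
  [[0, 0.1747, 0], [0, 0, 0], 34],
  [[0, 0.192, 0], [0, 0, 0], 34],
  [[0, 0.2, 0], [0, 0, 0], 34],
  [[0, 0.2, 0], [0, 0, 0], 34],
])

```text
time: 14.5
eef_pos: [0.4593, 0.2179, 0.2101]
orientation: [0.02, 1.0, -0.0, -0.0]
force: [-0.2, -0.7, 0.1]
width: 0.473
grasp_force: 30.0
```

```bash
python3 - <<'E'
from h import *
go(hook(S,.117,0,.010))
E
```

```text
t 14.5 pos [0.4593 0.2179 0.2101] F [-0.2 -0.7  0.1] w 41.6 g 30.0
shift [-64.9  -1.6   0.1] turn [-0.001 -0.     0.002]
```

To row units: -65 mm / 750 = -0.0867, -63 mm / 750 = -0.084.

Emit:
apply_moves([
  [[-0.008, -0.0013, 0], [0, 0, 0], 34],
  [[-0.02, -0.0013, 0], [0, 0, 0], 34],
  [[-0.0333, -0.0013, 0], [0, 0, 0], 34],
  [[-0.048, -0.0013, 0], [0, 0, 0], 34],
  [[-0.0627, -0.0013, 0.0013], [0, 0, 0], 34],
  [[-0.076, -0.0013, 0.004], [0, 0, 0], 34],
  [[-0.084, -0.0013, 0.0067], [0, 0, 0], 34],
  [[-0.0867, -0.0013, 0.0093], [0, 0, 0], 34],
  [[-0.0867, -0.0013, 0.012], [0, 0, 0], 34],
  [[-0.0867, -0.0013, 0.0133], [0, 0, 0], 34],
])

```text
time: 15.33
eef_pos: [0.5237, 0.2128, 0.1999]
orientation: [0.02, 1.0, -0.0, -0.0]
force: [0.6, -0.0, -1.2]
width: 0.477
grasp_force: 30.0
```

To row units: 3 mm / 750 = 0.004, 2.5 mm / 750 = 0.0033.

Emit:
apply_moves([
  [[0, 0, 0], [0, 0, 0], 34],
  [[0, 0, 0.0013], [0, 0, 0], 34],
  [[0, 0, 0.002], [0, 0, 0], 34],
  [[0, 0, 0.0027], [0, 0, 0], 34],
  [[0, 0, 0.0033], [0, 0, 0], 34],
  [[0, 0, 0.004], [0, 0, 0], 34],
  [[0, 0, 0.004], [0, 0, 0], 34],
  [[0, 0, 0.004], [0, 0, 0], 34],
  [[0, 0, 0.004], [0, 0, 0], 34],
  [[0, 0, 0.004], [0, 0, 0], 34],
])

```text
time: 16.17
eef_pos: [0.524, 0.2131, 0.1976]
orientation: [0.02, 1.0, 0.0, 0.0]
force: [1.1, -0.4, 0.0]
width: 0.475
grasp_force: 30.0
```

To row units: 2 mm / 750 = 0.0027, 1.5 mm / 750 = 0.002.

Emit:
apply_moves([
  [[0, 0, 0.0007], [0, 0, 0], 34],
  [[0, 0, 0.0013], [0, 0, 0], 34],
  [[0, 0, 0.002], [0, 0, 0], 34],
  [[0, 0, 0.0027], [0, 0, 0], 34],
  [[0, 0, 0.0027], [0, 0, 0], 34],
  [[0, 0, 0.0027], [0, 0, 0], 34],
  [[0, 0, 0.0027], [0, 0, 0], 34],
  [[0, 0, 0.0027], [0, 0, 0], 34],
  [[0, 0, 0.0027], [0, 0, 0], 34],
  [[0, 0, 0.0027], [0, 0, 0], 34],
])

```text
time: 17.0
eef_pos: [0.5242, 0.2131, 0.1971]
orientation: [0.02, 1.0, 0.0, 0.001]
force: [-3.9, -0.4, 9.8]
width: 0.472
grasp_force: 30.0
```

Emit:
apply_moves([
  [[0, 0, -0.0009], [0, 0, 0], 34],
  [[0, 0, -0.0016], [0, 0, 0], 42],
  [[0, 0, -0.0016], [0, 0, 0], 46],
  [[0, 0, -0.0016], [0, 0, 0], 52],
  [[0, 0, -0.0016], [0, 0, 0], 60],
  [[0, 0, -0.0016], [0, 0, 0], 64],
  [[0, 0, -0.0016], [0, 0, 0], 64],
  [[0, 0, -0.0067], [0, 0, 0], 64],
  [[0, 0, -0.0267], [0, 0, 0], 64],
  [[0, 0, -0.06], [0, 0, 0], 64],
])

```text
time: 17.83
eef_pos: [0.5227, 0.2123, 0.2388]
orientation: [0.02, 1.0, -0.001, -0.002]
force: [0.5, 1.1, 0.5]
width: 0.729
grasp_force: 0.0
```

To row units: -90 mm / 750 = -0.12, -86 mm / 750 = -0.1147.

Emit:
apply_moves([
  [[0, 0, -0.0333], [0, 0, 0], 60],
  [[0, -0.0067, -0.06], [0, 0, 0], 45],
  [[-0.0067, -0.0267, -0.08], [0, 0, 0], 30],
  [[-0.02, -0.0467, -0.0867], [0, 0, 0], 15],
  [[-0.036, -0.0667, -0.0867], [0, 0, 0], 0],
  [[-0.052, -0.0867, -0.0867], [0, 0, 0], 0],
  [[-0.0667, -0.104, -0.0867], [0, 0, 0], 0],
  [[-0.0773, -0.1147, -0.0867], [0, 0, 0], 0],
  [[-0.0813, -0.12, -0.0867], [0, 0, 0], 0],
  [[-0.0813, -0.12, -0.0867], [0, 0, 0], 0],
])

```text
time: 18.67
eef_pos: [0.5816, 0.1201, 0.3053]
orientation: [0.021, 1.0, -0.0, -0.0]
force: [0.0, 0.5, -0.0]
width: 0.061
grasp_force: 0.0
```

```bash
python3 - <<'E'
from h import *
import cv2
go(hook(C,.055,.059,.06))
p=optics.get_image("wrist"); im=p["color"][...,::-1].copy()
a=optics.get_image("scene")["color"][100:220,320:480,::-1]
cv2.imwrite("pics/d1.png",np.vstack([im[120:320],cv2.resize(a,(640,400),interpolation=2)]))
E
```

```text
t 18.67 pos [0.5816 0.1201 0.3053] F [ 0.   0.5 -0. ] w 5.3 g 0.0
shift [-0.8 -0.  45.3] turn [-0.    -0.    -0.001]
```

View pics/d1.png

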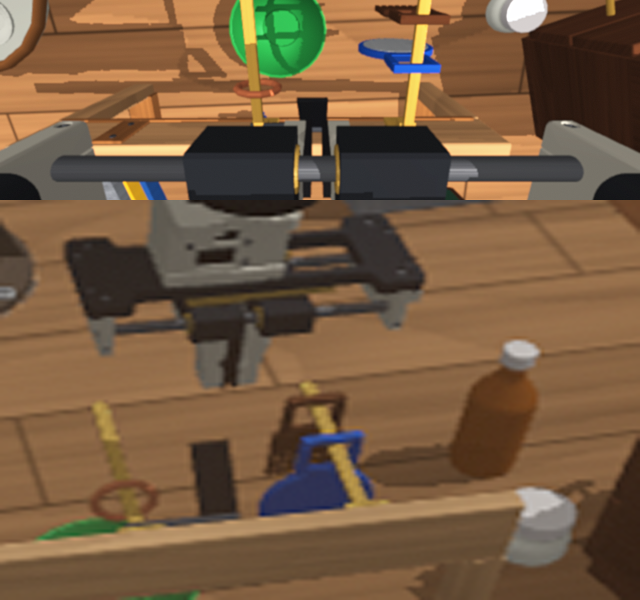

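The comb hangs in front and the mirror behind on the spare hook. Only the ring remains on the tilting hook. The shut fingers are centred over the black lever: wrist (313,230), scene crop (213,475). Descending onto it and pressing.

To row units: 78 mm / 750 = 0.104, 74 mm / 750 = 0.0987.

Emit:
apply_moves([
  [[0, 0, 0.016], [0, 0, 0], 0],
  [[0, 0, 0.0373], [0, 0, 0], 0],
  [[0, 0, 0.056], [0, 0, 0], 0],
  [[0, 0, 0.0693], [0, 0, 0], 0],
  [[0, 0, 0.0773], [0, 0, 0], 0],
  [[0, 0, 0.0827], [0, 0, 0], 0],
  [[0, 0, 0.088], [0, 0, 0], 0],
  [[0, 0, 0.0933], [0, 0, 0], 0],
  [[0, 0, 0.0987], [0, 0, 0], 0],
  [[0, 0, 0.104], [0, 0, 0], 0],
])

```text
time: 19.6
eef_pos: [0.581, 0.1208, 0.2295]
orientation: [0.02, 1.0, 0.0, 0.001]
force: [-6.5, 0.3, 8.0]
width: 0.003
grasp_force: 4.3
```

To row units: 38 mm / 750 = 0.0507, 36 mm / 750 = 0.048.

Emit:
apply_moves([
  [[0, 0, 0.0053], [0, 0, 0], 0],
  [[0, 0, 0.0107], [0, 0, 0], 0],
  [[0, 0, 0.016], [0, 0, 0], 0],
  [[0, 0, 0.0213], [0, 0, 0], 0],
  [[0, 0, 0.0267], [0, 0, 0], 0],
  [[0, 0, 0.032], [0, 0, 0], 0],
  [[0, 0, 0.0373], [0, 0, 0], 0],
  [[0, 0, 0.0427], [0, 0, 0], 0],
  [[0, 0, 0.048], [0, 0, 0], 0],
  [[0, 0, 0.0507], [0, 0, 0], 0],
])

```text
time: 20.43
eef_pos: [0.5822, 0.121, 0.1914]
orientation: [0.02, 1.0, 0.0, 0.001]
force: [-1.7, -1.4, 7.9]
width: 0.003
grasp_force: 4.5
```

To row units: 12 mm / 750 = 0.016, 11 mm / 750 = 0.0147.

Emit:
apply_moves([
  [[0, 0, 0.004], [0, 0, 0], 0],
  [[0, 0, 0.008], [0, 0, 0], 0],
  [[0, 0, 0.012], [0, 0, 0], 0],
  [[0, 0, 0.0147], [0, 0, 0], 0],
  [[0, 0, 0.016], [0, 0, 0], 0],
  [[0, 0, 0.016], [0, 0, 0], 0],
  [[0, 0, 0.016], [0, 0, 0], 0],
  [[0, 0, 0.016], [0, 0, 0], 0],
  [[0, 0, 0.016], [0, 0, 0], 0],
  [[0, 0, 0.016], [0, 0, 0], 0],
])

```text
time: 21.27
eef_pos: [0.5838, 0.1213, 0.1809]
orientation: [0.02, 1.0, 0.001, 0.003]
force: [0.3, -0.3, 9.8]
width: 0.005
grasp_force: 4.3
```

Emit:
apply_moves([
  [[0, 0, 0], [0, 0, 0], 0],
  [[0, 0, 0], [0, 0, 0], 0],
  [[0, 0, 0], [0, 0, 0], 0],
  [[0, 0, 0], [0, 0, 0], 0],
  [[0, 0, 0], [0, 0, 0], 0],
  [[0, 0, 0], [0, 0, 0], 0],
  [[0, 0, 0], [0, 0, 0], 0],
  [[0, 0, 0], [0, 0, 0], 0],
  [[0, 0, 0], [0, 0, 0], 0],
  [[0, 0, 0], [0, 0, 0], 0],
])

```text
time: 22.1
eef_pos: [0.5838, 0.1213, 0.1808]
orientation: [0.02, 1.0, 0.001, 0.003]
force: [0.3, -0.1, 10.0]
width: 0.008
grasp_force: 4.3
```

Emit:
apply_moves([
  [[0, 0, 0], [0, 0, 0], 0],
  [[0, 0, 0], [0, 0, 0], 0],
  [[0, 0, 0], [0, 0, 0], 0],
  [[0, 0, 0], [0, 0, 0], 0],
  [[0, 0, 0], [0, 0, 0], 0],
  [[0, 0, 0], [0, 0, 0], 0],
  [[0, 0, 0], [0, 0, 0], 0],
  [[0, 0, 0], [0, 0, 0], 0],
  [[0, 0, 0], [0, 0, 0], 0],
  [[0, 0, 0], [0, 0, 0], 0],
])

```text
time: 22.93
eef_pos: [0.5838, 0.1213, 0.1809]
orientation: [0.02, 1.0, 0.001, 0.003]
force: [-0.1, 0.2, 10.0]
width: 0.004
grasp_force: 4.3
```

```bash
python3 - <<'E'
from h import *
import cv2
state()
p=optics.get_image("wrist"); im=p["color"][...,::-1].copy()
a=optics.get_image("scene")["color"][120:240,310:470,::-1]
cv2.imwrite("pics/e1.png",np.vstack([im[20:220],cv2.resize(a,(640,400),interpolation=2)]))
E
```

```text
t 22.93 pos [0.5838 0.1213 0.1809] F [-0.1  0.2 10. ] w 0.3 g 4.3
```

View pics/e1.png

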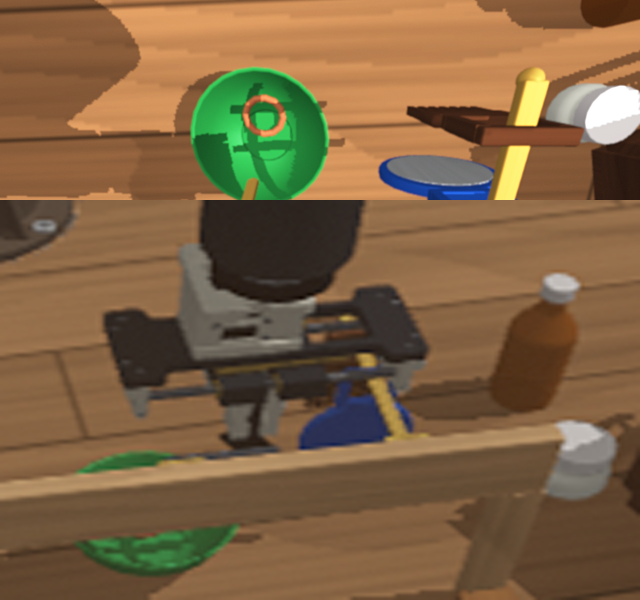

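The ring lies in the bowl at wrist-crop (265,117), and the comb and mirror are still on the spare hook. Letting the lever back up gently and retreating.

To row units: -60 mm / 750 = -0.08, -54 mm / 750 = -0.072.

Emit:
apply_moves([
  [[0, 0, -0.008], [0, 0, 0], 0],
  [[0, 0, -0.016], [0, 0, 0], 0],
  [[0, 0, -0.024], [0, 0, 0], 0],
  [[0, 0, -0.032], [0, 0, 0], 0],
  [[0, 0, -0.04], [0, 0, 0], 0],
  [[0, 0, -0.048], [0, 0, 0], 0],
  [[0, 0, -0.056], [0, 0, 0], 0],
  [[0, 0, -0.064], [0, 0, 0], 0],
  [[0, 0, -0.072], [0, 0, 0], 0],
  [[0, 0, -0.08], [0, 0, 0], 0],
])

```text
time: 23.87
eef_pos: [0.5814, 0.1208, 0.2382]
orientation: [0.02, 1.0, 0.0, 0.0]
force: [1.5, 1.2, 2.8]
width: 0.004
grasp_force: 1.4
```

To row units: -100 mm / 750 = -0.1333, -95 mm / 750 = -0.1267.

Emit:
apply_moves([
  [[0, 0, -0.0107], [0, 0, 0], 0],
  [[0, 0, -0.0267], [0, 0, 0], 0],
  [[0, 0, -0.0533], [0, 0, 0], 0],
  [[0, 0, -0.08], [0, 0, 0], 0],
  [[0, 0, -0.1067], [0, 0, 0], 0],
  [[0.0133, 0, -0.1267], [0, 0, 0], 0],
  [[0.0333, 0, -0.1333], [0, 0, 0], 0],
  [[0.0467, 0, -0.1333], [0, 0, 0], 0],
  [[0.0533, 0, -0.1333], [0, 0, 0], 0],
  [[0.0533, 0, -0.1333], [0, 0, 0], 0],
])

```text
time: 24.7
eef_pos: [0.5398, 0.1222, 0.337]
orientation: [0.02, 1.0, -0.0, -0.001]
force: [0.3, -0.2, -0.3]
width: 0.003
grasp_force: 0.0
```

```bash
python3 - <<'E'
from h import *
import cv2
state()
im=optics.get_image("wrist")["color"][...,::-1]
a=optics.get_image("scene")["color"][100:220,320:480,::-1]
cv2.imwrite("pics/f1.png",np.vstack([im[100:300],cv2.resize(a,(640,400),interpolation=2)]))
E
```

```text
t 24.7 pos [0.5398 0.1222 0.337 ] F [ 0.3 -0.2 -0.3] w 0.3 g 0.0
```

View pics/f1.png

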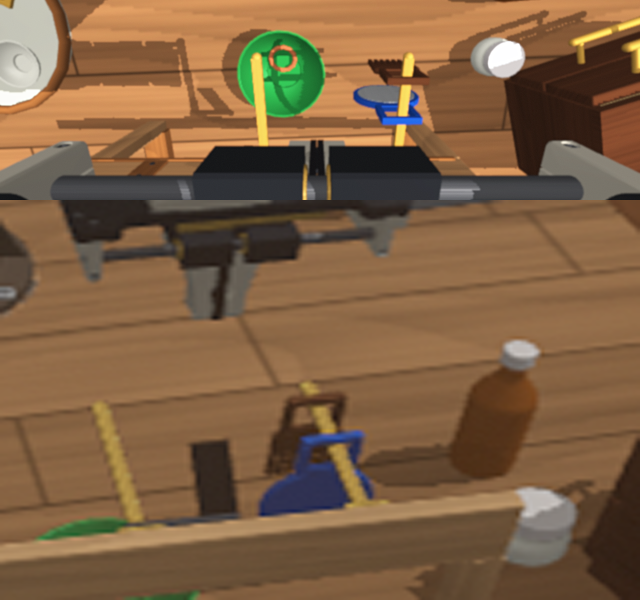

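The ring is in the bowl at (283,58), the hook has sprung back empty, and the mirror hangs behind the comb on the spare hook. The arm is clear.

```bash
python3 -c "
from bench import close_job
print(close_job())"
```

```text
the job is handed in; nothing more can be done
None
```

The job is done and handed in at about 25 s: the mirror hangs behind the comb on the spare hook, and the ring lies in the green bowl, never touched by the gripper; I saw nothing dropped or knocked.

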